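# Dry-fit the last strip in the gluing clamp

## Task

Dry-fit the last strip of this cutting board: lay the loose dark strip flat across the two raised bearers of the gluing clamp, in the open bay between the striped panel and the jaw, its ends about level with the panel's ends, and let go of it. Then take the clamp's pull bar and draw it out against its springs, so that the jaw slides the strip up and closes the seam, until the black pointer stands over the middle of the red mark; leave the mark as it is set, the panel in its place and the other things on the bench alone. Finish while still holding the bar there, so that the seam stays shut and can be checked.

Things in the scene. Friction and masses are not known exactly. Their poses are not given: they have to be found in the camera images.
- clamp: Gluing clamp fixed to the bench; grey laminated base 475 x 246 x 12 mm. Origin on the bench top, z up; the pull bar is drawn out along its -x, +x points from bar to jaw. In its frame (mm): fence x -130 to -105, y -103 to 103, top 63 up; steel draw rods along x at y = -92 and 92, 10 thick, 45 up; a low tube along x at y = 73, top 26 up; between the bearers nothing stands higher than the base.
- bay (a point): Middle of the open bay where the strip is to be laid, level with the tops of the bearers (32 mm above the bench, 20 above the base). The bearers are two rails along the clamp's x, 12 mm wide, centred 55 mm either side of this point. With the jaw back the bay is 88 mm wide along x, from the panel's free edge to the jaw. Axes as the clamp's.
- strip_center (a point): Centre of the loose dark walnut strip, a bar 28 mm wide (its x) x 150 mm long (its y) x 26 mm thick (its z, up), 80 g. It starts lying flat on the bench beside the clamp; laid on the bearers its centre is 45 mm above the bench.
- panel_center (a point): Centre of the striped panel (light, dark and light strips), 90 mm (its x) x 150 mm (its y) x 26 mm thick, 0.25 kg; it lies loose on the bearers against the fence, its axes as the clamp's, its free edge 45 mm from this centre towards +x.
- jaw (a joint): Travel of the jaw in m from fully back (0) towards the panel; a light return spring (2 N, rising 30 N per m) drives it back. With the strip in the bay, strip, panel and fence are all in touch at about 0.06.
- jaw_face (a point): Centre of the jaw's pressing face, 48 mm above the bench; the jaw is 206 mm long, 28 mm high, its top 62 mm above the bench.
- bar_grip (a point): Middle of the pull bar, 45 mm above the bench: a round dark wooden grip 22 mm thick, 110 mm long along the clamp's y, at first 60 mm in front of the fence. It slides along the clamp's -x and takes the jaw along; once the jaw is stopped by the strip, two pressure springs yield (7 N at first, then 350 N per m, 32 mm at most). Pull at the mark 9 to 17 N; let go, it springs back.
- pointer (a point): Tip of the black pointer at one end of the pull bar (113 mm from the bar's middle, clamp y = -113 mm), 34 mm above the bench; it moves with the bar.
- mark (a point): Centre of the red mark, a clip 8 mm long along the clamp's x that is set somewhere on the graduated rail under the pointer's path, 31 mm above the bench. The pointer is over the mark after about 67 to 86 mm of pull from its start. A knock would shift it.
- wax_tin: Bystander: round red tin, 69 mm across, 36 mm high, origin at its underside. It starts on one side of the clamp, the strip on the other; which side is which varies.
- tape_measure: Bystander: yellow pocket tape, 37 x 92 x 64 mm, origin at its underside.
- driver: Bystander: screwdriver with orange handle, 217 mm long, 29 mm thick, origin at its underside.

How it is judged:
By the outcome, as a careful person would: the job done as asked, in the order asked, and still so for the second after the job is handed in, while the arm keeps its last pose, push and grip.
It also fails if it takes over 51 s, if anything falls off the work surface, if the arm or the gripper's body presses on something with over 40 N, if the wrist force passes 120 N, or if a joint passes its speed limit or range.

## Robot

A 6-joint arm with a two-finger parallel gripper is mounted at the origin on a cart in front of the work surface, level with it; the furniture and walls round the work are solid. World frame = base frame: x ahead of the robot, y to its left, z up, the work surface at z = 0. Lengths are in m, angles in rad, forces in N, time in s.
With the tool pointing down it reaches from about 0.4 to 0.825 m from the base axis. Payload 7 kg.
Tool frame: the origin (TCP) lies on the centre line of the jaws, within the pads' length; the fingertips stand tip_reach ahead of it and the grasp point (between the pads) is the TCP (tip_reach is the distance from the TCP to the fingertips, in m); z points along the fingers, y is the line along which they close (so a half turn about z gives the same grasp; the last joint's range is limited). The gripper opens to 88 mm and grips with 3 to 60 N. Pads are 19 mm wide; open, the fingers measure 130 mm over their backs; the gripper's body (78 mm by 193 mm) begins 47 mm behind the grasp point.
Start: joints at [1.446, 0.359, 0.012, 0, -1.224, -0.288], TCP at [0.271, 0.618, 0.246] pointing down, gripper open.
Joint ranges: [-3.07, 3.07], [-1.43, 2.12], [-1.02, 1.25], [-3.03, 1.67], [-3.05, -0], [-3.03, 3.03]. Speed limits (rad/s): [2.39, 2.39, 3.01, 3.14, 3.14, 3.14].

## Interface

Orientations are given as [roll, pitch, yaw] about the fixed x, y, z axes, in that order (R = Rz(yaw) Ry(pitch) Rx(roll)).
In Python, from station import get_state, grab_frame, calibration, job_done, find_in, mark_of, tip_reach gives the robot as it stands.
- The arm moves only by the shell command python3 -m handwheel 'ROWS' [OPENING] [FORCE]. ROWS is JSON, a list of rows, each an object with "delta_pos": the shift along the world's x, y, z in units of 30 mm (1.0 is 30 mm), a list of three; "dr": the turn, a rotation vector about the world's x, y, z in degrees, a list of three. In form: [{"delta_pos": [tx, ty, tz], "dr": [rx, ry, rz]}, ...]. A call has 1 to 10 rows; each row shifts and turns the commanded pose from where the row before left it; what a row does not reach is not made up. A row lasts 1/10 s, in which the tool goes at most 50 mm and 8.59 degrees, less where a joint would pass 70% of its speed; a pose out of reach is approached as far as the arm can. A call is refused whole if a number of a shift passes 1 or a number of a turn 8.59, either way. A call with a gripper value outside its range is refused whole. OPENING is the closure, from -1 (fully open) to 1 (shut), set as the call begins (- or left out, the last holds). The fingers move at their own pace and stop on an object; FORCE is the grip in N (left out, the last holds). Time passes only in rows, so rows that do not move let the fingers close. It gives the time, the measured TCP pose, the force, the opening and the grip force at its end, in the units of the state.
- get_state(): the state, without advancing time (a new reading comes with each control period).
- grab_frame(name): name is "scene" or "top"; returns the picture (420x560x3 uint8, red, green, blue); there is no depth.
- calibration(name): a dict with "fx", "fy", "cx", "cy" (pixels), "extrinsics" (4x4, takes a point from world to camera coordinates). Camera axes: x right, y down, z forward; pixel columns grow to the right and rows downward; lengths in m; the calibration is good to about 2 mm. A picture is of the moment at which its call begins. calibration takes no time and is no camera call.
- job_done(): hands the job in; it is judged then, once.
Trained networks look in the newest picture that a camera, given by its name, has taken for a name from the list of things; names that differ only in an ending like _2 or _b are one class to them, and where a whole thing is asked for, a point or a joint stands for the part that bears it (a point fixed in the world has none). Each returns a list of dicts, best first, with "conf" (0 to 1); they miss things now and then, are a little off and sometimes report something else, mostly with a low value. They report only what shows in the picture. A call takes as long as a camera call.
- find_in(camera, query): "location" ([column, row] in pixels, amid what is visible of it).
- mark_of(camera, query): "location" ([column, row] in pixels: a listed point, or the origin of a listed thing).
The state is a dict: "t": time; "q": joint angles; "qd": joint speeds; "joint_efforts": joint torques, N m; "eef_pos": TCP position; "ee_rot": TCP orientation; "force": force on the tool from outside, world axes, zero at the start; "moment": the same for the moment, N m; "width": finger opening in m; "gripper_force": force on a finger pad.
Only numpy, scipy, OpenCV 4.12 (cv2) and the standard library are available. Lean on these libraries where they do the work, as an engineer would, in place of code of your own. Each camera call takes 0.05 s, during which the arm holds its last target. There are 200 camera calls.

## Working session

There is one attempt and no reset: what is moved stays moved. The work goes in short steps, Python scripts to look and compute and a shell command to move; the robot and the scene stay as the last step left them, time stands still between calls to the robot, and variables do not carry over. Pictures are saved under pics/ and viewed, at most 10 in all, crops included, and the job is handed in when it is done.

```bash
mkdir -p pics; cat > h.py <<'E'
import numpy as np, cv2
from station import *
def pix2w(cam,uv,z):
    c=calibration(cam);E=np.array(c["extrinsics"]);R,t=E[:3,:3],E[:3,3]
    d=R.T@np.array([(uv[0]-c["cx"])/c["fx"],(uv[1]-c["cy"])/c["fy"],1]);o=-R.T@t
    return o+d*(z-o[2])/d[2]
def w2pix(cam,p):
    c=calibration(cam);q=np.array(c["extrinsics"])@np.append(p,1)
    return np.array([c["fx"]*q[0]/q[2]+c["cx"],c["fy"]*q[1]/q[2]+c["cy"]])
def save(cam,name,crop=None,s=1):
    f=grab_frame(cam)
    if crop: f=f[crop[1]:crop[3],crop[0]:crop[2]]
    cv2.imwrite(name,cv2.resize(f,None,fx=s,fy=s,interpolation=cv2.INTER_CUBIC)[:,:,::-1])
E
python3 - <<'E'
from h import *
save("top","pics/top0.png",None,1.4);save("scene","pics/scene0.png",None,1.4)
print(tip_reach() if callable(tip_reach) else tip_reach)
Z=dict(clamp=0,bay=.032,strip_center=.013,panel_center=.045,jaw_face=.048,bar_grip=.045,pointer=.034,mark=.031,wax_tin=0,tape_measure=0,driver=0)
for n,z in Z.items():
    for c in("top","scene"):
        r=mark_of(c,n)
        if r: print(n,c,round(r[0]["conf"],2),np.round(r[0]["location"],1),pix2w(c,r[0]["location"],z).round(4))
for c in("top","scene"):
    k=calibration(c);E=np.array(k["extrinsics"]);print(c,(-E[:3,:3].T@E[:3,3]).round(3))
s=get_state();print(s["t"],s["eef_pos"],s["ee_rot"],s["force"],s["width"])
E
```

```text
0.019
clamp scene 0.67 [274.2 208.7] [ 0.5504 -0.038   0.    ]
bay top 0.81 [306.3 195.2] [ 0.5429 -0.0593  0.032 ]
bay scene 0.74 [275.2 199.2] [ 0.5482 -0.0562  0.032 ]
strip_center top 0.72 [140.1 204.8] [0.5108 0.4282 0.013 ]
strip_center scene 0.64 [266.2 313.2] [0.515  0.4208 0.013 ]
panel_center top 0.88 [275.3 192. ] [0.5489 0.0316 0.045 ]
panel_center scene 0.57 [273.  210.5] [0.5467 0.0136 0.045 ]
jaw_face top 0.72 [319.  195.2] [ 0.5408 -0.0948  0.048 ]
jaw_face scene 0.68 [275.5 184.5] [ 0.5545 -0.1173  0.048 ]
bar_grip top 0.86 [233.3 188.1] [0.5587 0.1532 0.045 ]
bar_grip scene 0.94 [269.2 238.5] [0.5424 0.1453 0.045 ]
pointer top 0.62 [229.  230.6] [0.4362 0.1637 0.034 ]
pointer scene 0.77 [298.9 246.1] [0.4391 0.1588 0.034 ]
mark top 0.39 [291.7 191.3] [ 0.554  -0.0165  0.031 ]
wax_tin top 0.83 [410.7 221.6] [ 0.4725 -0.3741  0.    ]
wax_tin scene 0.71 [304.  150.7] [ 0.471  -0.3776  0.    ]
tape_measure top 0.93 [131.1 269.9] [0.3207 0.449  0.    ]
tape_measure scene 0.6 [268.6 245.4] [ 0.5469  0.1389 -0.    ]
driver top 0.67 [420.5 151.8] [ 0.6864 -0.4093  0.    ]
driver scene 0.5 [252.9 143.3] [ 0.6882 -0.4035  0.    ]
top [0.329 0.044 1.364]
scene [0.332 1.331 1.457]
1.2 [0.27080181 0.61826688 0.24555194] [ 3.14157469e+00 -2.94646419e-05 -4.12773163e-01] [ 0.48550487  0.23824637 -0.97339167] 0.08727657948454404
```

View pics/top0.png

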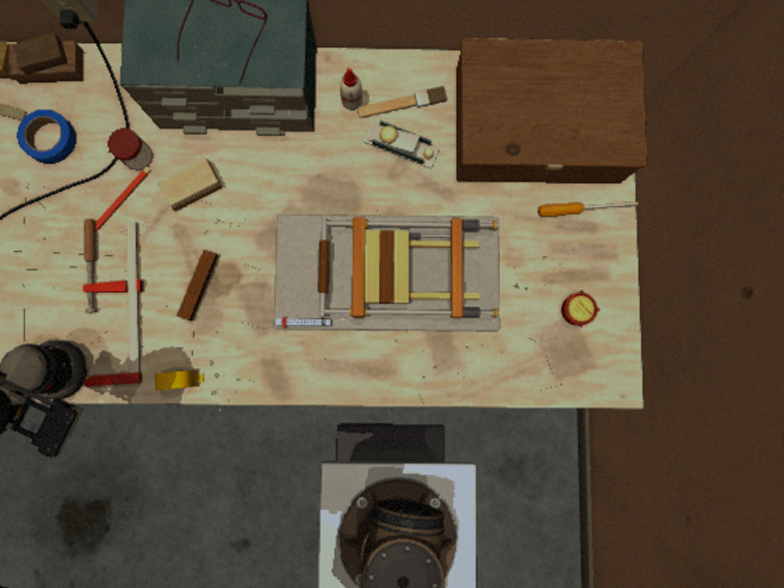

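View pics/scene0.png

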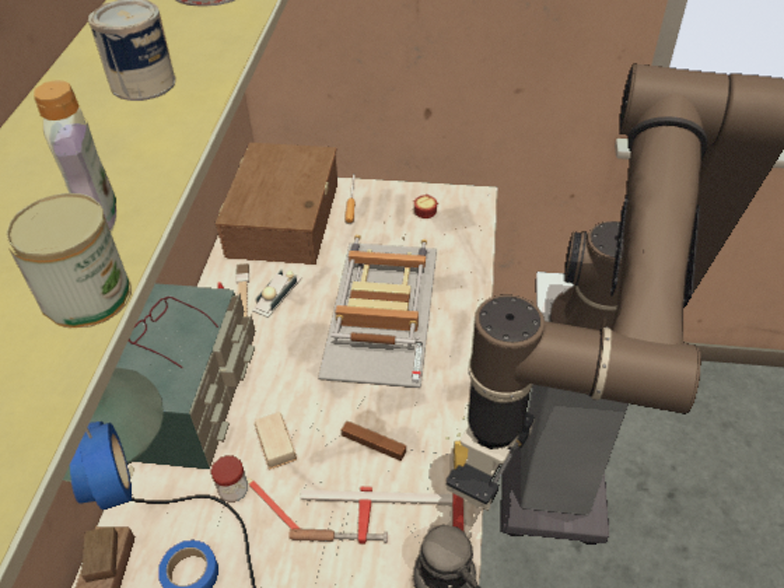

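The top view shows the clamp almost square to the world, with its +x along world −y. The strip lies at about (141,203) px, tilted, and the red mark is at about (203,230) px. Next I refine the strip and clamp angles and the mark by colour.

```bash
python3 - <<'E'
from h import *
f=grab_frame("top").astype(int)
hsv=cv2.cvtColor(f.astype(np.uint8),cv2.COLOR_RGB2HSV).astype(int)
def blob(mask,roi):
    m=np.zeros(mask.shape,np.uint8);x0,y0,x1,y1=roi;m[y0:y1,x0:x1]=mask[y0:y1,x0:x1]
    n,l,s,c=cv2.connectedComponentsWithStats(m);k=1+np.argmax(s[1:,4]);return np.argwhere(l==k)[:,::-1],c[k]
def rect(pts,z):
    w=np.array([pix2w("top",p,z)[:2] for p in pts],np.float32);return cv2.minAreaRect(w*1000)
g=f.sum(2)
p,c=blob(g<270,(122,170,162,236));print("strip",len(p),c,pix2w("top",c,.026),rect(p,.026))
d=p-p.mean(0);print(np.linalg.svd(d)[2] if 0 else np.linalg.eigh(d.T@d)[1][:,1])
p,c=blob((hsv[...,1]>120)&(f[...,0]>120)&(f[...,1]<90),(195,222,240,238));print("mark",len(p),c,pix2w("top",c,.031),p.min(0),p.max(0))
p,c=blob((hsv[...,1]<60),(180,140,370,246));print("base",len(p),rect(p,.012))
# orange fence & jaw centres
for n,r in(("fence",(248,150,264,232)),("jaw",(318,150,334,232))):
    p,c=blob((hsv[...,1]>150)&(f[...,0]>130)&(f[...,0]-f[...,2]>80),r);print(n,len(p),c,rect(p,.0625))
p,c=blob(g<250,(224,165,240,215));print("bar",len(p),c,pix2w("top",c,.056),p.min(0),p.max(0))
save("top","pics/c.png",(190,145,365,240),4.5)
E
```

```text
strip 684 [141.5877193  203.66666667] [0.51239401 0.42033723 0.026     ] ((512.4675903320312, 419.64300537109375), (40.76918411254883, 148.7802276611328), 70.44629669189453)
[-0.3814619   0.92438456]
mark 12 [202.5 229.5] [0.43872767 0.24042798 0.031     ] [202 227] [203 232]Traceback (most recent call last):
  File "<stdin>", line 13, in <module>
  File "<stdin>", line 8, in rect
  File "h.py", line 4, in pix2w
    c=calibration(cam);E=np.array(c["extrinsics"]);R,t=E[:3,:3],E[:3,3]
ValueError: time passes only in moves, steps and waits
```

```bash
sed -i 's/^from station import \*/from station import *\nimport functools\ncalibration=functools.cache(calibration)/' h.py; python3 - <<'E'
from h import *
f0=grab_frame("top");f=f0.astype(int)
hsv=cv2.cvtColor(f0,cv2.COLOR_RGB2HSV).astype(int)
def blob(mask,roi):
    m=np.zeros(mask.shape,np.uint8);x0,y0,x1,y1=roi;m[y0:y1,x0:x1]=mask[y0:y1,x0:x1]
    n,l,s,c=cv2.connectedComponentsWithStats(m);k=1+np.argmax(s[1:,4]);return np.argwhere(l==k)[:,::-1],c[k]
def rect(pts,z):
    w=np.array([pix2w("top",p,z)[:2] for p in pts],np.float32);return np.round(np.hstack(cv2.minAreaRect(w*1000)),1)
g=f.sum(2)
p,c=blob((hsv[...,1]<60),(180,140,370,246));print("base",len(p),rect(p,.012))
for n,r in(("fence",(248,150,264,232)),("jaw",(318,150,334,232))):
    p,c=blob((hsv[...,1]>150)&(f[...,0]>130)&(f[...,0]-f[...,2]>80),r);print(n,len(p),c,pix2w("top",c,.0625),rect(p,.0625))
p,c=blob(g<250,(224,165,240,215));print("bar",len(p),c,pix2w("top",c,.05),rect(p,.05))
save("top","pics/c.png",(190,145,365,240),4.5)
E
```

```text
base 8983 [555.8  19.4 316.4 534.1   0.7]
fence 570 [255.69824561 189.56491228] [0.55230269 0.08781777 0.0625    ] [5.534e+02 8.820e+01 2.000e+02 2.890e+01 1.000e-01]
jaw 489 [325.99386503 190.57055215] [ 0.55215421 -0.11331447  0.0625    ] [ 553.3 -113.4   17.4  200.4   89.9]
bar 396 [232.01262626 190.77525253] [0.54998152 0.15632574 0.05      ] [554.3 156.7  28.1 143.3  88.8]
```

View pics/c.png

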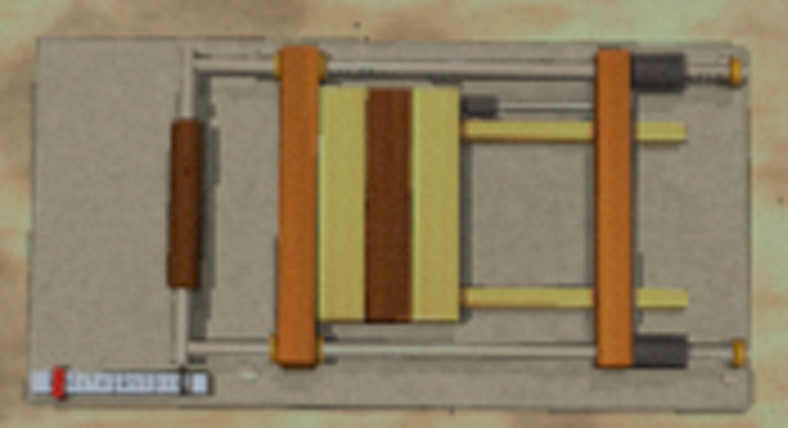

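The crop shows the clamp aligned with the world to within about 0.5°. The red mark is at crop (59,381) and the pointer at about (184,381). I approach the strip.

```bash
python3 -m handwheel '[{"delta_pos":[0.8,-0.65,-0.3],"dr":[0,0,0.3]},{"delta_pos":[0.8,-0.65,-0.3],"dr":[0,0,0.3]},{"delta_pos":[0.8,-0.65,-0.4],"dr":[0,0,0.3]},{"delta_pos":[0.8,-0.65,-0.4],"dr":[0,0,0.3]},{"delta_pos":[0.8,-0.65,-0.4],"dr":[0,0,0.3]},{"delta_pos":[0.8,-0.65,-0.4],"dr":[0,0,0.3]},{"delta_pos":[0.8,-0.65,-0.4],"dr":[0,0,0.3]},{"delta_pos":[0.8,-0.65,-0.4],"dr":[0,0,0.3]},{"delta_pos":[0.8,-0.65,-0.4],"dr":[0,0,0.3]},{"delta_pos":[0.8,-0.65,-0.4],"dr":[0,0,0.3]}]' -1 20
python3 -m handwheel '[{"delta_pos":[0,0,-0.2],"dr":[0,0,0]},{"delta_pos":[0,0,0],"dr":[0,0,0]}]'
```

```text
t: 2.35
eef_pos: [0.5117, 0.4225, 0.1312]
ee_rot: [-3.141, -0.0, -0.36]
force: [0.6, -0.0, 0.9]
width: 0.0874
gripper_force: 0.0
t: 2.55
eef_pos: [0.5109, 0.4222, 0.1244]
ee_rot: [3.14, 0.001, -0.362]
force: [-0.1, 0.8, -0.6]
width: 0.0878
gripper_force: 0.0
```

```bash
python3 -m handwheel '[{"delta_pos":[0.05,0,-0.7],"dr":[0,0,0]},{"delta_pos":[0,0,-0.7],"dr":[0,0,0]},{"delta_pos":[0,0,-0.7],"dr":[0,0,0]},{"delta_pos":[0,0,-0.6],"dr":[0,0,0]},{"delta_pos":[0,0,-0.4],"dr":[0,0,0]},{"delta_pos":[0,0,0],"dr":[0,0,0]}]'
python3 -m handwheel '[{"delta_pos":[0,0,0],"dr":[0,0,0]},{"delta_pos":[0,0,0],"dr":[0,0,0]},{"delta_pos":[0,0,0],"dr":[0,0,0]},{"delta_pos":[0,0,0],"dr":[0,0,0]},{"delta_pos":[0,0,0],"dr":[0,0,0]},{"delta_pos":[0,0,0],"dr":[0,0,0]},{"delta_pos":[0,0,0],"dr":[0,0,0]},{"delta_pos":[0,0,0],"dr":[0,0,0]}]' 1 25
```

```text
t: 3.15
eef_pos: [0.5112, 0.4232, 0.0312]
ee_rot: [3.139, 0.001, -0.36]
force: [0.3, -0.1, 0.1]
width: 0.0874
gripper_force: 0.0
t: 3.95
eef_pos: [0.5123, 0.4233, 0.0326]
ee_rot: [-3.141, -0.0, -0.36]
force: [-0.3, 0.7, 0.2]
width: 0.0291
gripper_force: 0.2
```

```bash
python3 -m handwheel '[{"delta_pos":[0,0,0],"dr":[0,0,0]},{"delta_pos":[0,0,0],"dr":[0,0,0]},{"delta_pos":[0,0,0.3],"dr":[0,0,0]},{"delta_pos":[0,0,0.6],"dr":[0,0,0]},{"delta_pos":[0,0,0.7],"dr":[0,0,0]},{"delta_pos":[0,0,0.7],"dr":[0,0,0]},{"delta_pos":[0,0,0.7],"dr":[0,0,0]},{"delta_pos":[0,0,0.6],"dr":[0,0,0]}]'
python3 -m handwheel '[{"delta_pos":[0,-0.3,0],"dr":[0,0,2]},{"delta_pos":[0.1,-0.6,0],"dr":[0,0,2]},{"delta_pos":[0.1,-0.9,0],"dr":[0,0,2]},{"delta_pos":[0.1,-0.9,0],"dr":[0,0,2]},{"delta_pos":[0.1,-0.9,0],"dr":[0,0,2]},{"delta_pos":[0.1,-0.9,0],"dr":[0,0,2]},{"delta_pos":[0.1,-0.9,0],"dr":[0,0,2]},{"delta_pos":[0.1,-0.9,0],"dr":[0,0,2]},{"delta_pos":[0.1,-0.9,0],"dr":[0,0,2]},{"delta_pos":[0.1,-0.9,0],"dr":[0,0,2.5]}]'
python3 -m handwheel '[{"delta_pos":[0.1,-0.9,0],"dr":[0,0,0]},{"delta_pos":[0.1,-0.9,0],"dr":[0,0,0]},{"delta_pos":[0.1,-0.9,0],"dr":[0,0,0]},{"delta_pos":[0.1,-0.9,0],"dr":[0,0,0]},{"delta_pos":[0,-0.9,0],"dr":[0,0,0]},{"delta_pos":[0,-0.9,0],"dr":[0,0,0]},{"delta_pos":[0,-0.9,0],"dr":[0,0,0]},{"delta_pos":[0,-0.6,0],"dr":[0,0,0]},{"delta_pos":[0,-0.3,0],"dr":[0,0,0]},{"delta_pos":[0,0,0],"dr":[0,0,0]}]'
python3 - <<'E'
from h import *
save("scene","pics/s2.png",(195,130,355,250),5);save("top","pics/t2.png",(230,120,370,240),5)
s=get_state();print(s["eef_pos"],s["ee_rot"],s["gripper_force"],s["force"])
E
```

```text
t: 4.75
eef_pos: [0.5124, 0.4233, 0.1424]
ee_rot: [-3.141, -0.0, -0.36]
force: [0.7, 0.4, -1.5]
width: 0.0274
gripper_force: 25.0
t: 5.75
eef_pos: [0.5392, 0.1792, 0.1412]
ee_rot: [-3.141, -0.0, -0.001]
force: [0.0, 0.3, -1.0]
width: 0.0279
gripper_force: 25.0
t: 6.75
eef_pos: [0.5512, -0.0365, 0.1409]
ee_rot: [-3.142, -0.0, -0.004]
force: [-0.4, 0.3, -1.0]
width: 0.0281
gripper_force: 25.0
[ 0.55140666 -0.03535112  0.14079497] [-3.14143523e+00 -3.50911663e-04 -2.78362048e-03] 24.953211843967438 [-0.39649409 -0.07860975 -1.12907324]
```

View pics/s2.png

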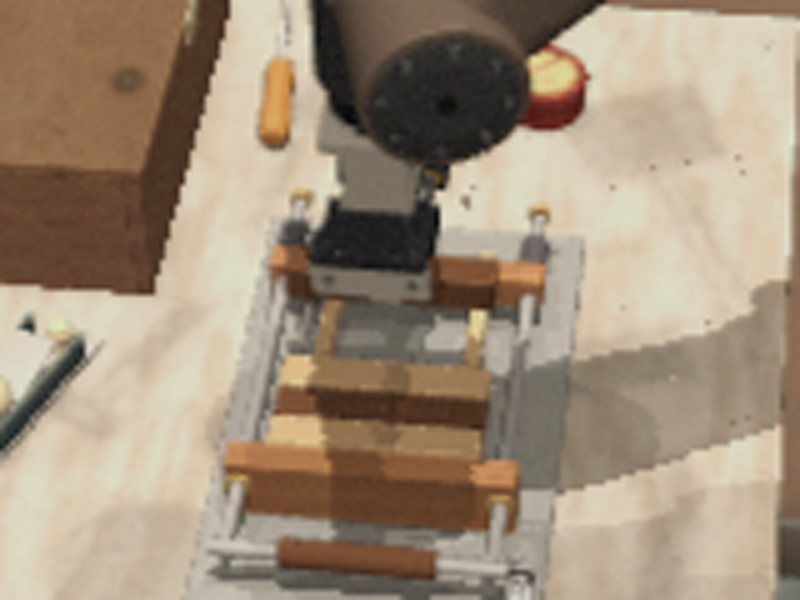

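View pics/t2.png

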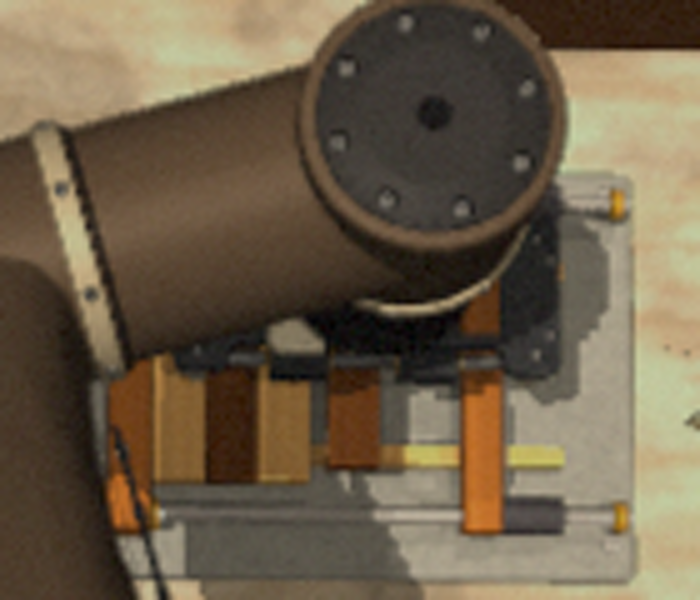

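The scene view shows the strip held beyond the panel at about (470,275). The top view shows its near end at crop (355,470) and the panel's near end at crop (230,481).

```bash
python3 - <<'E'
from h import *
a=(230+354/5,120+470/5);b=(230+232/5,120+481/5)
print("strip end",pix2w("top",a,.134),pix2w("top",a,.108),"panel end",pix2w("top",b,.058),pix2w("top",b,.032))
for u in(329,381): print("strip side",pix2w("top",(230+u/5,214),.134))
print("panel edge",pix2w("top",(230+309/5,210),.058),"jaw",pix2w("top",(230+462/5,210),.062))
# scene: strip right end and panel right/left ends
for n,u,z in(("strip R",(497,277),.134),("panel R",(490,376),.058),("panel L",(283,358),.058)):
    print(n,pix2w("scene",(195+u[0]/5,130+u[1]/5),z))
E
```

```text
strip end [ 0.4751607  -0.03672628  0.134     ] [ 0.4782605  -0.03843875  0.108     ] panel end [0.47702275 0.02778588 0.058     ] [0.4799792  0.02745767 0.032     ]
strip side [ 0.47498862 -0.02328619  0.134     ]
strip side [ 0.47534663 -0.05124749  0.134     ]
panel edge [ 0.49538831 -0.01596714  0.058     ] jaw [ 0.49600772 -0.10300515  0.062     ]
strip R [ 0.4744523  -0.03120933  0.134     ]
panel R [ 0.47699315 -0.0076453   0.058     ]
panel L [ 0.627373   -0.00998198  0.058     ]
```

```bash
python3 -m handwheel '[{"delta_pos":[0.07,-0.4,0],"dr":[0,0,0.2]},{"delta_pos":[0,-0.35,0],"dr":[0,0,0]},{"delta_pos":[0,0,-0.3],"dr":[0,0,0]},{"delta_pos":[0,0,-0.5],"dr":[0,0,0]},{"delta_pos":[0,0,-0.5],"dr":[0,0,0]},{"delta_pos":[0,0,-0.5],"dr":[0,0,0]},{"delta_pos":[0,0,-0.4],"dr":[0,0,0]},{"delta_pos":[0,0,-0.2],"dr":[0,0,0]},{"delta_pos":[0,0,0],"dr":[0,0,0]},{"delta_pos":[0,0,0],"dr":[0,0,0]}]'
python3 -m handwheel '[{"delta_pos":[0,0,-0.07],"dr":[0,0,0]},{"delta_pos":[0,0,0],"dr":[0,0,0]},{"delta_pos":[0,0,0],"dr":[0,0,0]}]'
```

```text
t: 7.85
eef_pos: [0.5537, -0.0582, 0.0688]
ee_rot: [3.142, -0.0, 0.001]
force: [-0.1, 0.3, -0.3]
width: 0.0279
gripper_force: 25.0
t: 8.15
eef_pos: [0.5536, -0.0582, 0.0668]
ee_rot: [-3.141, -0.001, 0.001]
force: [-0.1, -0.8, -1.1]
width: 0.0278
gripper_force: 25.0
```

Still above the bearers, with about 2–3 mm to go.

```bash
python3 -m handwheel '[{"delta_pos":[0,0,-0.05],"dr":[0,0,0]},{"delta_pos":[0,0,0],"dr":[0,0,0]},{"delta_pos":[0,0,0],"dr":[0,0,0]}]'
python3 -m handwheel '[{"delta_pos":[0,0,-0.03],"dr":[0,0,0]},{"delta_pos":[0,0,0],"dr":[0,0,0]},{"delta_pos":[0,0,0],"dr":[0,0,0]}]'
```

```text
t: 8.45
eef_pos: [0.5533, -0.0582, 0.0649]
ee_rot: [3.142, 0.0, 0.001]
force: [0.2, -1.3, -0.1]
width: 0.0277
gripper_force: 25.0
t: 8.75
eef_pos: [0.5535, -0.0582, 0.0645]
ee_rot: [3.142, -0.0, 0.001]
force: [-1.4, 0.3, 5.5]
width: 0.0277
gripper_force: 25.0
```

```bash
python3 -m handwheel '[{"delta_pos":[0,0,0],"dr":[0,0,0]},{"delta_pos":[0,0,0],"dr":[0,0,0]},{"delta_pos":[0,0,0],"dr":[0,0,0]},{"delta_pos":[0,0,0],"dr":[0,0,0]}]' 0.18
python3 -m handwheel '[{"delta_pos":[0,0,0.3],"dr":[0,0,0]},{"delta_pos":[0,0,0.6],"dr":[0,0,0]},{"delta_pos":[0,0,0.8],"dr":[0,0,0]},{"delta_pos":[0,0,0.8],"dr":[0,0,0]},{"delta_pos":[0,0.6,0.6],"dr":[0,0,0]},{"delta_pos":[0,0.9,0],"dr":[0,0,0]},{"delta_pos":[0,0.9,0],"dr":[0,0,0]},{"delta_pos":[0,0.9,0],"dr":[0,0,0]},{"delta_pos":[0,0.9,0],"dr":[0,0,0]},{"delta_pos":[0,0.9,0],"dr":[0,0,0]}]'
```

```text
t: 9.15
eef_pos: [0.5534, -0.0582, 0.0639]
ee_rot: [3.142, 0.0, 0.001]
force: [0.2, 0.0, -0.1]
width: 0.0355
gripper_force: 0.0
t: 10.15
eef_pos: [0.5534, 0.0959, 0.1579]
ee_rot: [-3.141, -0.001, 0.001]
force: [0.2, 0.0, 0.7]
width: 0.0362
gripper_force: 0.0
```

```bash
python3 -m handwheel '[{"delta_pos":[0,0.8,0],"dr":[0,0,0]},{"delta_pos":[0,0.8,-0.3],"dr":[0,0,0]},{"delta_pos":[0,0.6,-0.5],"dr":[0,0,0]},{"delta_pos":[0,0,-0.5],"dr":[0,0,0]},{"delta_pos":[0,0,0],"dr":[0,0,0]}]' -0.15
python3 - <<'E'
from h import *
save("scene","pics/s3.png",(195,130,355,250),5);save("top","pics/t3.png",(190,140,350,240),5)
for n,z in dict(bar_grip=.045,pointer=.034,strip_center=.045,panel_center=.045,mark=.031).items():
    for c in("top","scene"):
        r=mark_of(c,n)
        if r: print(n,c,round(r[0]["conf"],2),np.round(r[0]["location"],1),pix2w(c,r[0]["location"],z).round(4))
s=get_state();print(s["eef_pos"],s["width"],s["t"])
E
```

```text
t: 10.65
eef_pos: [0.5518, 0.1605, 0.1156]
ee_rot: [3.14, 0.004, 0.001]
force: [-0.3, 0.3, -0.6]
width: 0.0505
gripper_force: 0.0
bar_grip top 0.76 [235.  189.7] [0.5541 0.1482 0.045 ]
bar_grip scene 0.57 [265.2 240.9] [0.5545 0.1573 0.045 ]
pointer top 0.61 [228.5 232.1] [0.4319 0.165  0.034 ]
pointer scene 0.64 [299.6 248. ] [0.436  0.1668 0.034 ]
strip_center top 0.86 [309.  192.5] [ 0.5488 -0.0661  0.045 ]
strip_center scene 0.18 [332.4 329.9] [0.3083 0.4764 0.045 ]
panel_center top 0.75 [273.3 194.5] [0.5415 0.0373 0.045 ]
panel_center scene 0.62 [272.  213.5] [0.5484 0.0285 0.045 ]
mark top 0.5 [201.5 231.9] [0.4317 0.2431 0.031 ]
[0.55346361 0.16069294 0.11829112] 0.05032392557433728 11.25
```

View pics/t3.png

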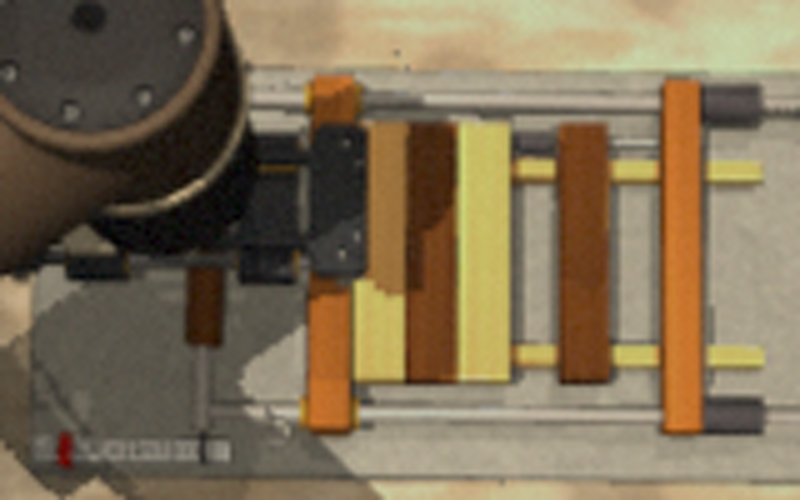

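View pics/s3.png

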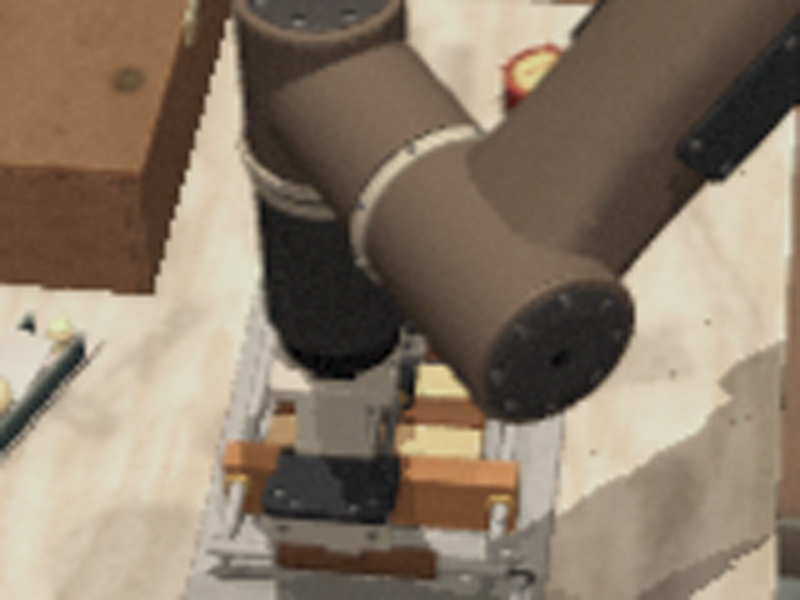

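The strip lies square in the bay: its ends are at rows 123/382 and the panel's at 122/381. The mark is at crop column ~65 and the pointer at ~205. I go down onto the bar.

```bash
python3 - <<'E'
from h import *
for u,z in((205,.05),(65,.031)): print(pix2w("top",(190+u/5,230 if u==65 else 203),z))
print(pix2w("top",(190+205/5,229.5),.034))
E
python3 -m handwheel '[{"delta_pos":[0,0,-0.4],"dr":[0,0,0]},{"delta_pos":[0,0,-0.5],"dr":[0,0,0]},{"delta_pos":[0,0,-0.5],"dr":[0,0,0]},{"delta_pos":[0,0,-0.5],"dr":[0,0,0]},{"delta_pos":[0,0,-0.4],"dr":[0,0,0]},{"delta_pos":[0,0,-0.1],"dr":[0,0,0]},{"delta_pos":[0,0,0],"dr":[0,0,0]}]'
```

```text
[0.51439914 0.15841181 0.05      ]
[0.43729782 0.23894386 0.031     ]
[0.43947944 0.15801122 0.034     ]
t: 11.95
eef_pos: [0.5531, 0.1606, 0.0454]
ee_rot: [3.141, 0.001, 0.001]
force: [0.2, 0.6, 0.5]
width: 0.0504
gripper_force: 0.0
```

```bash
python3 -m handwheel '[{"delta_pos":[0,-0.03,0],"dr":[0,0,0]},{"delta_pos":[0,0,0],"dr":[0,0,0]},{"delta_pos":[0,0,0],"dr":[0,0,0]},{"delta_pos":[0,0,0],"dr":[0,0,0]},{"delta_pos":[0,0,0],"dr":[0,0,0]},{"delta_pos":[0,0,0],"dr":[0,0,0]},{"delta_pos":[0,0,0],"dr":[0,0,0]}]' 1 50
```

```text
t: 12.65
eef_pos: [0.5536, 0.1599, 0.0464]
ee_rot: [-3.142, -0.0, 0.001]
force: [0.2, -0.8, 5.2]
width: 0.0204
gripper_force: 50.0
```

```bash
python3 -m handwheel '[{"delta_pos":[0,0.1,0],"dr":[0,0,0]},{"delta_pos":[0,0.2,0],"dr":[0,0,0]},{"delta_pos":[0,0.2,0],"dr":[0,0,0]},{"delta_pos":[0,0.2,0],"dr":[0,0,0]},{"delta_pos":[0,0.2,0],"dr":[0,0,0]},{"delta_pos":[0,0.2,0],"dr":[0,0,0]},{"delta_pos":[0,0.2,0],"dr":[0,0,0]},{"delta_pos":[0,0.2,0],"dr":[0,0,0]},{"delta_pos":[0,0.2,0],"dr":[0,0,0]},{"delta_pos":[0,0.1,0],"dr":[0,0,0]}]'
python3 -m handwheel '[{"delta_pos":[0,0.1,0],"dr":[0,0,0]},{"delta_pos":[0,0.1,0],"dr":[0,0,0]},{"delta_pos":[0,0.1,0],"dr":[0,0,0]},{"delta_pos":[0,0.1,0],"dr":[0,0,0]},{"delta_pos":[0,0.1,0],"dr":[0,0,0]},{"delta_pos":[0,0.1,0],"dr":[0,0,0]},{"delta_pos":[0,0,0],"dr":[0,0,0]}]'
python3 - <<'E'
from h import *
a=[get_state()["eef_pos"] for _ in range(1)];print(a)
f=np.mean([grab_frame("top") for _ in range(6)],0).astype(np.uint8)
np.save("f1.npy",f)
b=cv2.resize(f[140:240,190:350],None,fx=5,fy=5,interpolation=cv2.INTER_CUBIC);cv2.imwrite("pics/t4.png",b[:,:,::-1])
print(get_state()["eef_pos"])
g=f.astype(int)
for r in range(226,236): print(r,[tuple(g[r,c]) [0]*0+int(g[r,c].sum()) for c in range(197,216)])
E
```

```text
t: 13.65
eef_pos: [0.5534, 0.2143, 0.0463]
ee_rot: [3.141, 0.0, 0.001]
force: [1.1, -4.6, 6.5]
width: 0.0207
gripper_force: 50.0
t: 14.35
eef_pos: [0.5533, 0.2307, 0.0462]
ee_rot: [3.139, 0.001, 0.001]
force: [2.5, -10.8, 7.4]
width: 0.0208
gripper_force: 50.0
[array([0.55330522, 0.23070057, 0.04624473])]
[0.55328779 0.23038726 0.04626225]
226 [np.int64(253), np.int64(249), np.int64(254), np.int64(251), np.int64(238), np.int64(203), np.int64(185), np.int64(190), np.int64(161), np.int64(133), np.int64(206), np.int64(248), np.int64(249), np.int64(246), np.int64(245), np.int64(237), np.int64(241), np.int64(249), np.int64(251)]
227 [np.int64(295), np.int64(299), np.int64(319), np.int64(300), np.int64(232), np.int64(182), np.int64(167), np.int64(185), np.int64(160), np.int64(156), np.int64(267), np.int64(257), np.int64(255), np.int64(256), np.int64(252), np.int64(249), np.int64(252), np.int64(248), np.int64(251)]
228 [np.int64(332), np.int64(361), np.int64(366), np.int64(346), np.int64(260), np.int64(159), np.int64(171), np.int64(195), np.int64(176), np.int64(184), np.int64(341), np.int64
[... 1440 characters left out ...]
 np.int64(241), np.int64(239), np.int64(236), np.int64(237), np.int64(245), np.int64(250), np.int64(247), np.int64(244)]
234 [np.int64(221), np.int64(223), np.int64(225), np.int64(225), np.int64(219), np.int64(208), np.int64(204), np.int64(207), np.int64(213), np.int64(222), np.int64(228), np.int64(234), np.int64(235), np.int64(230), np.int64(228), np.int64(227), np.int64(234), np.int64(238), np.int64(249)]
235 [np.int64(199), np.int64(218), np.int64(257), np.int64(259), np.int64(254), np.int64(223), np.int64(223), np.int64(228), np.int64(232), np.int64(235), np.int64(237), np.int64(235), np.int64(237), np.int64(233), np.int64(234), np.int64(237), np.int64(234), np.int64(230), np.int64(239)]
```

View pics/t4.png

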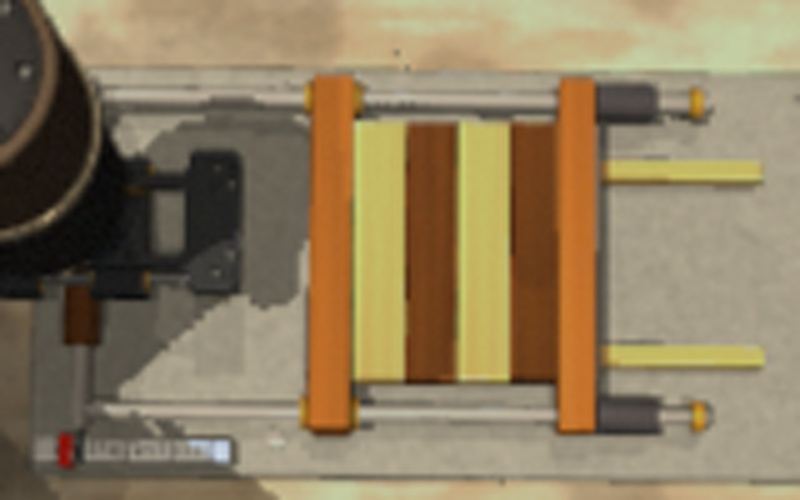

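The seam is closed and the pointer is about 2 px short of the mark. I work out the sub-pixel gap.

```bash
python3 - <<'E'
from h import *
t3=cv2.imread("pics/t3.png")[:,:,::-1].astype(float);f1=np.load("f1.npy").astype(float)
t3=cv2.resize(t3,None,fx=.2,fy=.2,interpolation=cv2.INTER_AREA)
f1c=f1[140:240,190:350]
for n,f in(("t3",t3),("f1",f1c)):
    rg=(f[...,0]-f[...,1])[88:92].mean(0);w=np.clip(rg-20,0,None)[8:22];print(n,"red",rg[8:22].round().astype(int),190+8+(w*np.arange(14)).sum()/w.sum())
s=t3.sum(2)[89:92].mean(0);print("pt t3",s[34:46].round())
s=f1c.sum(2)[87:92];print(s[:,10:20].round())
rg=(f1c[...,0]-f1c[...,1])[87:92,10:20];print(rg.round())
for c in(202.5,203,205,205.3):print(c,pix2w("top",(c,230),.031)[1],pix2w("top",(c,230),.034)[1])
E
```

```text
t3 red [ 3  3  6 31 86 78 37  5  3  4  4  4  5  6] 202.53185595605436
f1 red [  6   6   7  36 118 103  54   2   4   5   4   6   4   6] 202.58008658008657
pt t3 [315. 342. 371. 352. 362. 285. 165. 266. 323. 377. 399. 396.]
[[300. 232. 182. 167. 185. 160. 156. 267. 257. 255.]
 [346. 260. 159. 171. 195. 176. 184. 341. 291. 333.]
 [349. 228. 167. 167. 177. 123. 201. 357. 314. 359.]
 [347. 214. 164. 199. 220.  99. 202. 358. 320. 371.]
 [373. 280. 160. 199. 227. 127. 210. 396. 387. 401.]]
[[  5.  27. 106.  92.  53.   2.   2.   4.   3.   6.]
 [  5.  27. 121. 108.  60.   4.   5.   5.   4.   5.]
 [  6.  38. 117. 108.  62.   1.   3.   3.   3.   4.]
 [  8.  42. 116.  99.  51.   0.   4.   5.   5.   6.]
 [  8.  38. 119.  96.  42.   3.   3.   7.   5.   7.]]
202.5 0.24038350837950687 0.2399420462426447
203 0.23894385844528016 0.2385056370086586
205 0.23318470005437933 0.2327594426762691
205.3 0.23232074919311632 0.23189743659734335
```

```bash
python3 -m handwheel '[{"delta_pos":[0,0.1,0],"dr":[0,0,0]},{"delta_pos":[0,0.1,0],"dr":[0,0,0]},{"delta_pos":[0,0.1,0],"dr":[0,0,0]},{"delta_pos":[0,0,0],"dr":[0,0,0]},{"delta_pos":[0,0,0],"dr":[0,0,0]},{"delta_pos":[0,0,0],"dr":[0,0,0]}]'
python3 - <<'E'
from h import *
f=np.mean([grab_frame("top") for _ in range(6)],0)
print(f.sum(2)[225:234,197:212].round());print((f[...,0]-f[...,1])[225:234,197:212].round())
s=np.mean([grab_frame("scene") for _ in range(6)],0).astype(np.uint8)
p=w2pix("scene",[.44,.24,.033]).round().astype(int);print(p)
a=cv2.resize(s[p[1]-15:p[1]+15,p[0]-20:p[0]+20],(800,600),interpolation=cv2.INTER_NEAREST)
cv2.imwrite("pics/s5.png",a[:,:,::-1])
for n,z in dict(pointer=.034,mark=.031).items():
    for c in("top","scene"):
        for r in mark_of(c,n)[:1]: print(n,c,round(r["conf"],2),pix2w(c,r["location"],z).round(4))
print(get_state()["eef_pos"],get_state()["force"])
E
```

```text
t: 15.25
eef_pos: [0.5532, 0.2387, 0.0462]
ee_rot: [3.138, 0.001, 0.001]
force: [3.6, -12.1, 7.5]
width: 0.0212
gripper_force: 50.0
[[262. 254. 253. 247. 234. 242. 204. 196. 216. 249. 253. 250. 251. 246.
  244.]
 [250. 254. 254. 252. 228. 177. 127. 198. 241. 251. 251. 246. 247. 250.
  245.]
 [291. 306. 322. 304. 224. 123. 100. 218. 290. 287. 280. 256. 254. 258.
  248.]
 [338. 362. 367. 347. 243.  90. 105. 253. 344. 309. 338. 288. 338. 301.
  350.]
 [353. 378. 376. 349. 215.  97. 119. 237. 312. 315. 354. 311. 356. 316.
  364.]
 [348. 374. 370. 346. 201.  91. 130. 264. 296. 317. 359. 316. 372. 361.
  360.]
 [367. 389. 391. 375. 270.  95. 130. 286. 378. 380. 396. 391. 398. 403.
  411.]
 [278. 280. 275. 247. 209. 137. 124. 190. 265. 262. 266. 271. 269. 268.
  280.]
 [244. 239. 236. 233. 219. 180. 146. 170. 210. 232. 236. 241. 238. 237.
  238.]]
[[  5.   5.   4.   4.   5.   5.   5.   5.   4.   3.   4.   5.   4.   3.
    5.]
 [  4.   5.   4.   3.   7.  20.  12.  16.   5.   5.   5.   5.   5.   4.
    5.]
 [  3.   5.   5.   5.  12.  48.  40.  46.   4.   4.   5.   3.   4.   4.
    4.]
 [  5.   6.   6.   5.  11.  55.  45.  48.   6.   4.   5.   3.   5.   4.
    8.]
 [  4.   6.   6.   7.  20.  50.  41.  50.   6.   6.   4.   4.   5.   4.
    6.]
 [  5.   5.   5.   7.  25.  55.  35.  45.   4.   4.   5.   5.   6.   5.
    5.]
 [  6.   4.   6.   9.  24.  51.  25.  33.   6.   6.   5.   5.   6.   6.
    5.]
 [  4.   3.   4.   8.  40. 102.  60.  30.   3.   4.   4.   4.   5.   4.
    2.]
 [  4.   4.   5.   6.  13.  36.  35.  32.  11.   4.   4.   4.   4.   5.
    4.]]
[296 265]
pointer top 0.74 [0.4375 0.2282 0.034 ]
pointer scene 0.72 [0.4339 0.2483 0.034 ]
[0.55326362 0.23863183 0.04625414] [  2.90369608 -13.54342803   7.35556205]
```

View pics/s5.png

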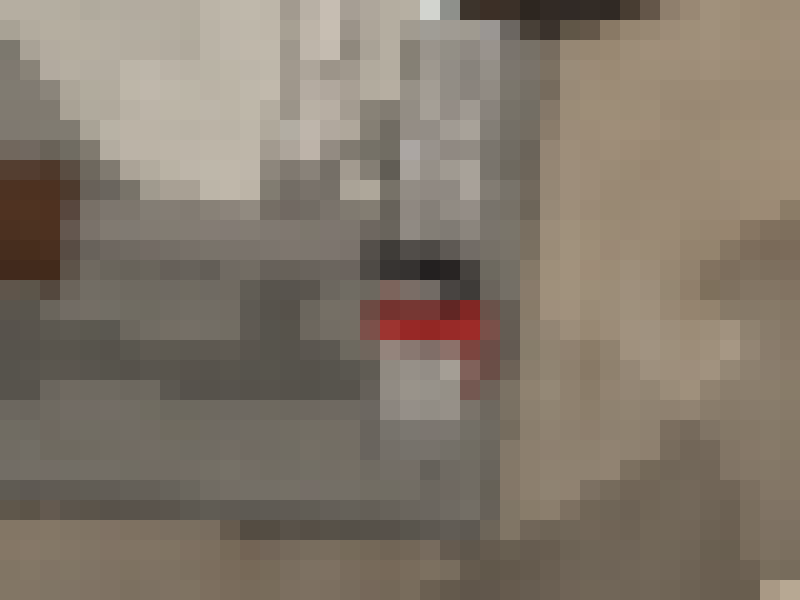

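The scene close-up shows the dark pointer at about (425,268) just behind the visible red at (430,318). The oblique view hides part of the clip, so I check numerically against the unobstructed scene picture.

```bash
python3 - <<'E'
from h import *
p=(296-20+425/20-.5,265-15+268/20-.5);print("pointer now scene",p,pix2w("scene",p,.034))
for n in("pics/scene0.png",):
    f=cv2.resize(cv2.imread(n)[:,:,::-1],(560,420),interpolation=cv2.INTER_AREA).astype(float)
    r=(f[...,0]-f[...,1])[255:280,285:310];w=np.clip(r-40,0,None);yy,xx=np.mgrid[255:280,285:310]
    c=((w*xx).sum()/w.sum(),(w*yy).sum()/w.sum());print(c,pix2w("scene",c,.031),pix2w("scene",c,.028))
    print(r[5:20,5:18].round().astype(int)); print(f.sum(2)[240:262,290:306].round().astype(int))
print(pix2w("scene",(297,265),.031)[1],pix2w("scene",(297,266),.031)[1])
E
```

```text
pointer now scene (296.75, 262.9) [0.43911333 0.23104245 0.034     ]
(np.float64(296.96268656716416), np.float64(265.5982587064677)) [0.43750744 0.23979167 0.031     ] [0.43772953 0.23749641 0.028     ]
[[  7   8   8   9   8   5  -4  -5  -5  -4   2   8  12]
 [  7   7   8   8   7   4  -3  -5  -5  -3   3   7  13]
 [  6   8   7   7   6   2  -3  -4  -4   0   4   7  15]
 [  7   7   8   7   5   2  -5  -7  -8  -3   4   7  15]
 [  8   8   8   7  10  22  11   2   1   6   7   6  14]
 [  7   8   8  11  55 107 111 105  98 101  36  10  13]
 [  7   8   8  10  52 113 132 131 131 127  47  13  10]
 [  8   8   7   8  18  16  19  22  31  54  31  13   9]
 [  8   8   7   7   5  -5  -9  -8  -3  18  24  15   8]
 [  7   6   7   7   4  -5  -6  -5  -3  13  14  13   7]
 [  8   8   7   7   6   1  -1  -1  -1   4   7  12  10]
 [  8   7   7   7   7   5   3   4   3   5   7  12  13]
 [  7   7   7   6   6   6   6   5   6   6   8  13  14]
 [  7   8   7   7   6   7   7   5   6   6   8  13  14]
 [  6   7   7   7   7   7   7   7   8   7   8  14  14]]
[[542 537 488 539 537 497 498 526 547 546 545 545 546 535 490 582]
 [51
[... 742 characters left out ...]
 520 524 530 516 450 587 606 593 600 530 516 510 580 597]
 [543 540 538 542 546 531 478 607 597 564 579 535 512 510 570 592]
 [542 538 541 543 544 545 547 628 600 573 582 539 499 505 575 598]
 [534 535 538 539 536 539 576 631 615 627 551 511 493 547 598 602]
 [532 537 540 538 535 539 581 598 630 642 524 491 469 552 602 600]
 [544 543 539 542 541 549 618 595 597 594 501 479 443 561 605 600]
 [543 544 540 541 535 522 619 605 625 637 518 472 433 560 607 602]
 [537 539 543 546 537 499 610 599 605 641 536 485 425 557 609 598]
 [547 541 538 546 541 507 613 607 624 617 520 490 455 569 607 597]
 [543 540 538 541 540 526 612 598 597 599 537 512 498 584 613 601]]
0.23731592566143744 0.2414293914493646
```

Triangulating both views puts the visible pointer at bar height (z≈0.044), y≈0.2385, which agrees with the TCP. The mark is at y≈0.2400. So about 1.5 mm more pull is needed.

```bash
python3 -m handwheel '[{"delta_pos":[0,0.055,0],"dr":[0,0,0]},{"delta_pos":[0,0,0],"dr":[0,0,0]},{"delta_pos":[0,0,0],"dr":[0,0,0]},{"delta_pos":[0,0,0],"dr":[0,0,0]},{"delta_pos":[0,0,0],"dr":[0,0,0]}]'
python3 - <<'E'
from h import *
from scipy.optimize import least_squares
t=np.mean([grab_frame("top") for _ in range(6)],0);s=np.mean([grab_frame("scene") for _ in range(6)],0)
def cen(a,r0,r1,c0,c1,th):
    w=np.clip(th-a.sum(2)[r0:r1,c0:c1],0,None);yy,xx=np.mgrid[r0:r1,c0:c1];return (w*xx).sum()/w.sum(),(w*yy).sum()/w.sum()
a=cen(t,228,232,200,206,150);b=cen(s,259,268,293,301,230)
print(a,b,least_squares(lambda p:np.r_[w2pix("top",p)-a,(w2pix("scene",p)-b)[1]],[.44,.24,.04]).x)
print((t[...,0]-t[...,1])[227:233,199:207].round());print(s.sum(2)[259:270,292:303].round());print((s[...,0]-s[...,1])[259:270,292:303].round())
g=get_state();print(g["eef_pos"],g["force"],g["gripper_force"],g["t"])
E
```

```text
t: 16.55
eef_pos: [0.5532, 0.2402, 0.0462]
ee_rot: [3.138, 0.001, 0.001]
force: [3.5, -13.7, 8.0]
width: 0.0209
gripper_force: 50.0
(np.float64(202.22724935732649), np.float64(229.2565552699229)) (np.float64(296.8146290491118), np.float64(263.5736677115988)) [0.43854548 0.23967632 0.0415471 ]
[[ 6.  6.  3. 20. 59. 46.  5.  4.]
 [ 7.  6.  4. 25. 67. 49.  6.  5.]
 [ 6.  7. 14. 22. 66. 50.  5.  6.]
 [ 5.  7. 18. 17. 52. 45.  4.  4.]
 [ 6.  8. 19. 12. 42. 34.  6.  6.]
 [ 6.  8. 31. 83. 94. 31.  6.  4.]]
[[337. 468. 492. 363. 424. 408. 410. 482. 368. 342. 312.]
 [372. 489. 416. 291. 411. 383. 418. 450. 354. 337. 299.]
 [351. 372. 339. 302. 415. 378. 364. 406. 348. 346. 330.]
 [365. 352. 261. 212. 284. 286. 331. 388. 352. 344. 331.]
 [332. 326. 188.  92. 112. 118. 152. 231. 312. 330. 358.]
 [285. 289. 301. 317. 328. 253. 167. 174. 301. 332. 365.]
 [323. 320. 252. 221. 228. 202. 158. 179. 257. 281. 365.]
 [328. 325. 279. 258. 230. 220. 232. 242. 274. 276. 368.]
 [321. 324. 312. 405. 371. 347. 362. 255. 259. 271. 369.]
 [260. 263. 268. 411. 430. 425. 474. 318. 256. 293. 376.]
 [249. 248. 286. 416. 438. 436. 428. 286. 295. 338. 386.]]
[[  7.   7.   7.   6.   7.   7.   6.   6.   5.   6.   9.]
 [  7.   8.   7.   5.   7.   6.   6.   6.   5.   6.   9.]
 [  6.   8.   6.   5.   6.   5.   5.   6.   6.   5.  10.]
 [  8.   8.   4.   3.   4.   4.   6.   5.   6.   6.  10.]
 [  8.   6.   4.   1.   2.   2.   2.   4.   6.   6.  13.]
 [  6.   6.   5.  24.  14.   5.   3.   2.   5.   5.  13.]
 [  6.   6.  34.  64.  62.  69.  63.  72.  17.   6.  13.]
 [  6.   6.  43. 105. 112. 108. 110. 112.  41.   8.  11.]
 [  5.   5.  11.  17.  17.  18.  26.  55.  30.   8.  11.]
 [  3.   3.   4.   6.   6.   6.   6.  32.  28.  10.  12.]
 [  3.   4.   4.   6.   6.   6.   6.  28.  12.  10.  13.]]
[0.55323559 0.24014148 0.04622505] [  4.05325738 -13.70931679   7.71679854] 50.002959966659546 17.15
```

```bash
python3 -c "
from station import job_done;print(job_done())"
```

```text
the job is handed in; nothing more can be done
None
```

I laid the strip square in the bay and drew the bar until the pointer stood within about 0.5 mm of the red mark's middle by my measurement. The last picture showed the seam closed. I handed the job in at about 17 s with the gripper still holding the bar at roughly 14 N; the hand-in call gave no verdict.

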